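Snap the press-on lid down all round a stationery box

TASK

The grey stationery box has just been refilled and its white-framed lid only lies on top of its snaps. Trace round the lid's frame with the fingertips, pressing it down lightly as you go, until the snaps have caught on all four sides and the lid sits fully and evenly down. Only press on the frame from above: do not lift the lid off, press on the thin clear window in its middle, push hard, shove the box along the desk or disturb the things beside it.

Things in the scene. Friction and masses are not known exactly. Their poses are not given: they have to be found in the camera images.
- box: grey plastic storage box, loose, heavy (1.6 kg), 120 x 180 mm. Origin: centre of its underside; x across, y along, z up. Walls end 66 mm up. Eight sprung snap ridges stand 2 mm out of the walls, 57 mm up, two a side: on the long sides at y = +-70 mm, on the short sides at x = +-42 mm. The lid's skirt is to be pressed down over them, about 3 to 5 N each.
- lid: loose stiff press-on lid, 130 x 190 mm (x, y), axes as the box's. White frame 16 mm wide, 4 mm thick, round a clear window; a 14 mm skirt hangs from its outer edge. Origin: centre, underside of the frame: 66 mm above the box's origin when fully down, 73 mm when unsnapped. Within 2 mm of fully down the snaps pull it home and hold it; pressing one corner can raise the opposite one.
- lid_window: thin clear window, 100 x 160 mm, in the middle of the lid, its surface 3.4 mm lower than the frame's top; same origin and axes as the lid. Not to be pressed.
- lid_top (a point): centre of the lid, at the height of the frame's top face: 70 mm above the desk when fully down, about 77 mm at the start
- lid_corner0 (a point): point on the top face of the frame at the lid's near left corner (-x, +y), on the middle line of the frame, 8 mm in from both outer edges; 70 mm above the desk when this corner is fully down
- lid_corner1 (a point): point on the top face of the frame at the lid's near right corner (-x, -y), on the middle line of the frame, 8 mm in from both outer edges; 70 mm above the desk when this corner is fully down
- lid_corner2 (a point): point on the top face of the frame at the lid's far right corner (+x, -y), on the middle line of the frame, 8 mm in from both outer edges; 70 mm above the desk when this corner is fully down
- lid_corner3 (a point): point on the top face of the frame at the lid's far left corner (+x, +y), on the middle line of the frame, 8 mm in from both outer edges; 70 mm above the desk when this corner is fully down
- stamp: rubber stamp with a turned wooden handle, 27 x 45 x 67 mm, loose beside the box, origin at its underside; to be left alone
- tape_dispenser: black tape dispenser, 42 x 143 x 71 mm, loose beside the box, origin at its underside; to be left alone
- eraser: eraser in a card sleeve, 23 x 55 x 12 mm, loose on the robot's side of the box, origin at its underside; to be left alone
Mind the look-alikes: they are no part of the job. There is more than one size of the lid; the job needs the larger.

How it is judged:
By the outcome, as a careful person would: the job done as asked, in the order asked, and still so for the second after the job is handed in, with the robot touching nothing.
It also fails if it takes over 51 s, if anything falls off the work surface, if the arm or the gripper's body presses on something with over 40 N, if the wrist force passes 120 N, or if a joint passes its speed limit or range.

ROBOT

A 6-joint arm with a two-finger parallel gripper is mounted at the origin on a cart in front of the work surface, level with it; the furniture and walls round the work are solid. World frame = base frame: x ahead of the robot, y to its left, z up, the work surface at z = 0. Lengths are in m, angles in rad, forces in N, time in s.
With the tool pointing down it reaches from about 0.375 to 0.9 m from the base axis. Payload 3.1 kg.
Tool frame: the origin (TCP) lies at the very end of the fingers, on their centre line; the grasp point (between the pads) lies 19 mm behind it (grip_depth is the distance from the TCP to the grasp point, in m); z points along the fingers, y is the line along which they close (so a half turn about z gives the same grasp; the last joint's range is limited). The gripper opens to 85 mm and grips with 20 to 120 N. Pads are 22 mm wide; open, the fingers measure 114 mm over their backs; the gripper's body (76 mm by 85 mm) begins 54 mm behind the grasp point. The pads swing forward as they close: fully open they stand 13 mm farther back than shut.
Start: joints at [-1.379, 0.527, 1.433, -0, 1.181, -0.178], TCP at [0.226, -0.582, 0.231] pointing down, gripper open.
Joint ranges: [-3.08, 3.08], [-0.75, 2.2], [0.22, 2.44], [-1.43, 4.57], [0, 2.65], [-2.85, 2.85]. Speed limits (rad/s): [2.79, 2.79, 3.14, 3.14, 3.14, 3.14].

INTERFACE

Orientations are given as a unit quaternion [x, y, z, w].
In Python, from station import * gives the robot as it stands.
- The arm moves only by the tool apply_moves, never from a script. Its argument "plan" is a list of rows, each a list of 7 numbers: the shift along the tool's x, y, z in m, then the turn, a rotation vector about the tool's x, y, z in rad, then the gripper command: -1 is fully open, 1 is shut, values between are in proportion. In form: [[dx, dy, dz, wx, wy, wz, jaw], ...]. A call has 1 to 8 rows; each row shifts and turns the commanded pose from where the row before left it, along the tool's axes as they then stand; what a row does not reach is not made up. A row lasts 1/8 s, in which the tool goes at most 62.5 mm and 10.7 degrees, less where a joint would pass 70% of its speed; a pose out of reach is approached as far as the arm can. A call is refused whole if a number of a shift passes 0.0625 or a number of a turn 0.188, either way. A call with a gripper value outside its range is refused whole. The fingers move at their own pace and stop on an object; "force" is the grip in N (left out, the last holds). Time passes only in rows, so rows that do not move let the fingers close. It gives the time, the measured TCP pose, the force, the opening and the grip force at its end, in the units of the state.
- sense(): the state, without advancing time (a new reading comes with each control period).
- snapshot(name): name is "side" or "top"; returns the picture (400x640x3 uint8, red, green, blue); there is no depth.
- calibration(name): a dict with "camera_matrix" (3x3 intrinsics, pixels), "R" (3x3) and "t" (3): a world point X has camera coordinates R X + t. Camera axes: x right, y down, z forward; pixel columns grow to the right and rows downward; lengths in m; the calibration is good to about 2 mm. A picture is of the moment at which its call begins. calibration takes no time and is no camera call.
- sign_off(): hands the job in; it is judged then, once.
The state is a dict: "t": time; "q": joint angles; "qd": joint speeds; "tau": joint torques, N m; "tcp_pos": TCP position; "tool_rot": TCP orientation; "force": force on the tool from outside, world axes, zero at the start; "ft_torque": the same for the moment, N m; "finger_gap": opening from 0.0 (shut) to 1.0 (fully open); "gripper_force": force on a finger pad.
Only numpy, scipy, OpenCV 4.12 (cv2) and the standard library are available. Lean on these libraries where they do the work, as an engineer would, in place of code of your own. Each camera call takes 0.05 s, during which the arm holds its last target. There are 200 camera calls.

## Working session

There is one attempt and no reset: what is moved stays moved. The work goes in short steps, Python scripts to look and compute and a tool call to move; the robot and the scene stay as the last step left them, time stands still between calls to the robot, and variables do not carry over. Pictures are saved under pics/ and viewed, at most 13 in all, crops included, and the job is handed in when it is done.

Besides the shell and the picture viewer there is one more tool, called after ">>>" as name(argument=value, ...) on one line, values as JSON. apply_moves: Moves the arm, as the interface text tells. Its arguments: {"type":"object","properties":{"plan":{"type":"array"},"force":{"type":"number"}},"required":["plan"]}

```bash
mkdir -p pics; python3 - <<'E'
from station import *
import cv2
for n in("top","side"):
    cv2.imwrite(f"pics/{n}0.png",snapshot(n)[:,:,::-1]); c=calibration(n); print(n,c)
s=sense();print(s)
E
```

```text
top {'camera_matrix': array([[474.53183481,   0.        , 317.24462682],
       [  0.        , 474.53183481, 203.34686533],
       [  0.        ,   0.        ,   1.        ]]), 'R': array([[ 0.01599218, -0.99986566, -0.00359427],
       [-0.99681127, -0.01566206, -0.07824314],
       [ 0.07817633,  0.00483409, -0.99692783]]), 't': array([0.13390086, 0.52578069, 0.92975276])}
side {'camera_matrix': array([[481.36085626,   0.        , 323.7792478 ],
       [  0.        , 481.36085626, 191.42852148],
       [  0.        ,   0.        ,   1.        ]]), 'R': array([[-0.82979781, -0.55804682,  0.00439855],
       [-0.37365422,  0.54972307, -0.74711919],
       [ 0.4145095 , -0.6216014 , -0.66467554]]), 't': array([0.51296883, 0.18236009, 0.835639  ])}
{'t': 0.1, 'q': array([-1.37851325e+00,  5.28351528e-01,  1.43377385e+00,  7.43351281e-06,
        1.18140275e+00, -1.78513431e-01]), 'qd': array([ 0.00048523, -0.00080903, -0.0045718 , -0.00097927, -0.00077046,
        0.00125019]), 'tau': array([-1.59030569e-04, -4.43303347e+01, -1.78586394e+01, -1.56500514e-04,
        3.84583545e-03,  1.43858796e-05]), 'tcp_pos': array([ 0.22637062, -0.58187571,  0.23044489]), 'tool_rot': array([ 9.82862716e-01,  1.84336501e-01, -3.22558416e-06, -9.67738887e-04]), 'force': array([-0.57696648,  0.59687076,  0.60279439]), 'ft_torque': array([-0.03991362, -0.01241868,  0.01867863]), 'gripper_force': 0.0, 'finger_gap': 1.0038787648681642}
```

View pics/top0.png

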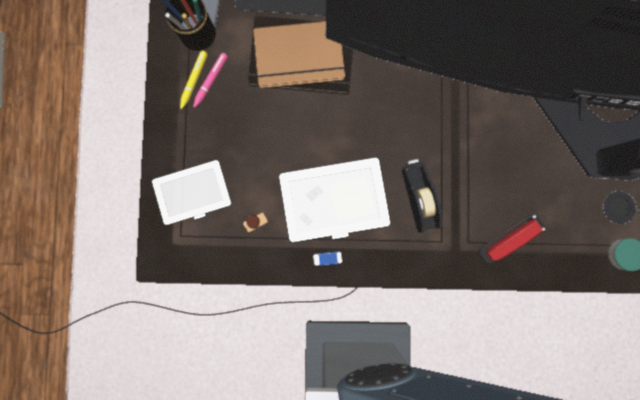

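View pics/side0.png

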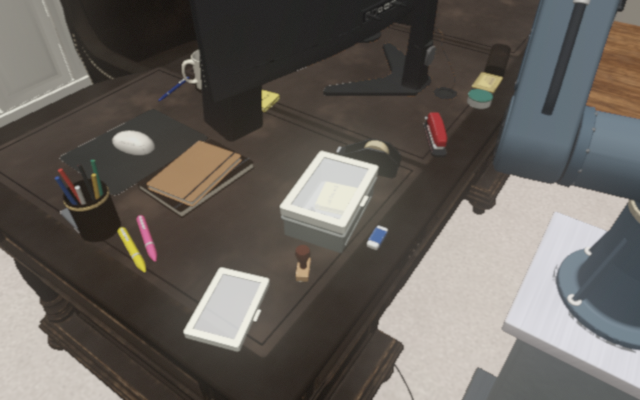

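The lid is at about (335,200) in the top view. The tape dispenser is to its right and the stamp to its left. The smaller lid at (191,192) is the look-alike. Next I'll enlarge the lid.

```bash
python3 - <<'E'
import cv2
a=cv2.imread("pics/top0.png")[145:255,235:445]; a=cv2.resize(a,None,fx=3.8,fy=3.8,interpolation=cv2.INTER_CUBIC)
cv2.imwrite("pics/c1.png",a)
b=cv2.imread("pics/side0.png")[140:260,270:400]; cv2.imwrite("pics/c2.png",cv2.resize(b,None,fx=5,fy=5,interpolation=cv2.INTER_CUBIC))
E
```

```text
(no output)
```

View pics/c1.png

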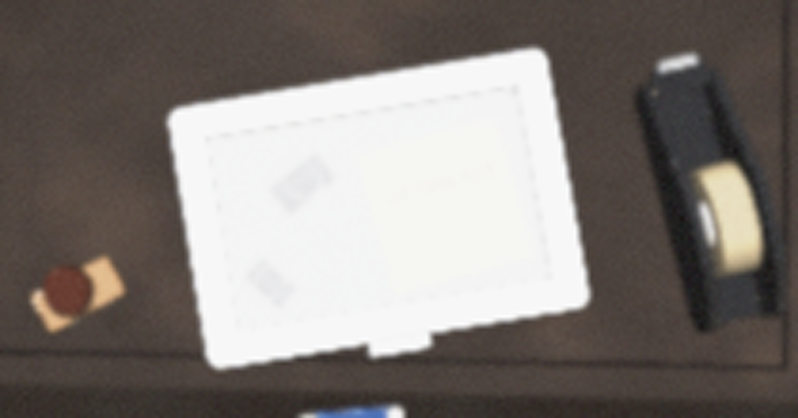

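View pics/c2.png

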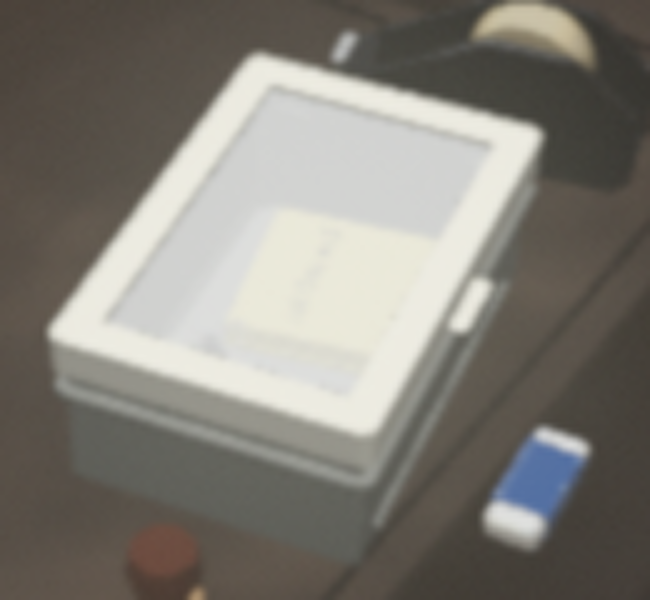

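```bash
cat >h.py <<'E'
from station import *
import numpy as np
from scipy.optimize import least_squares
from scipy.spatial.transform import Rotation as Ro
def proj(n,P):
    c=calibration(n); p=(c["R"]@P.T).T+c["t"]; p=p@c["camera_matrix"].T; return p[:,:2]/p[:,2:]
C=np.array([[65,95],[65,-95],[-65,-95],[-65,95]])/1e3
def lid(p,z=None):
    c,s=np.cos(p[2]),np.sin(p[2]); q=C@np.array([[c,s],[-s,c]])+p[:2]
    return np.c_[q,np.full(4,p[3] if z is None else z)]
E
python3 - <<'E'
from h import *
t=np.array([[168,110],[547,46],[592,303],[209,370]])/3.8+[235,145]
s=np.array([[47,335],[255,50],[548,130],[370,440]])/5+[270,140]
s=s[[1,2,3,0]]
# side view: which corner is which -> try rotations
for nm,use in(("top",1),("both",2)):
  for k in range(4):
    f=lambda p:np.r_[(proj("top",lid(p))-t).ravel(),(use-1)*(proj("side",lid(p))-np.roll(s,k,0)).ravel(),(p[3]-.077)*3e3]
    r=least_squares(f,[.5,0,0.1,.077]);print(nm,k,r.x,r.cost,np.round(f(r.x),1) if r.cost<100 else '')
    if use==1:break
yaw=Ro.from_quat(sense()["tool_rot"]).as_matrix();print(yaw)
E
```

```text
top 0 [0.52727232 0.1090598  0.18359457 0.07701454] 0.6906214703188605 [ 0.3  0.  -0.7  0.3 -0.3  0.2  0.6 -0.5 -0.   0.  -0.  -0.   0.  -0.
  0.   0.   0. ]
both 0 [ 0.5299129   0.10674805 -0.30186341  0.07614401] 7146.9300697417975 
both 1 [0.52690492 0.10924677 0.17982387 0.07697589] 1.5978526390118628 [ 0.3  0.  -0.6  0.6 -0.5  0.6  0.4 -0.5 -0.3 -0.3 -0.2  0.2 -0.5 -0.2
  0.5 -0.8 -0.1]
both 2 [0.52843953 0.1057888  0.71999487 0.07649437] 6161.57700343435 
both 3 [0.53349489 0.09770934 0.42451145 0.07560528] 17847.862862565296 
[[ 9.32040109e-01  3.62354942e-01 -3.63119813e-04]
 [ 3.62354954e-01 -9.32038236e-01  1.90111975e-03]
 [ 3.50438588e-04 -1.90349813e-03 -9.99998127e-01]]
```

>>> apply_moves(plan=[[0, 0, 0, 0, 0, 0.095, 1], [0, 0, 0, 0, 0, 0.095, 1], [0.03, -0.045, -0.005, 0, 0, 0, 1], [0.03, -0.045, 0, 0, 0, 0, 1], [0.03, -0.045, 0, 0, 0, 0, 1], [0.03, -0.045, 0, 0, 0, 0, 1], [0.03, -0.045, 0, 0, 0, 0, 1], [0.03, -0.045, 0, 0, 0, 0, 1]], force=30)

```text
t: 1.1
tcp_pos: [0.3553, -0.2828, 0.2361]
tool_rot: [0.996, 0.09, -0.0, -0.0]
force: [0.8, -0.6, 0.3]
finger_gap: -0.002
gripper_force: 0.0
```

>>> apply_moves(plan=[[0.03, -0.045, 0, 0, 0, 0, 1], [0.03, -0.045, 0.02, 0, 0, 0, 1], [0.03, -0.045, 0.03, 0, 0, 0, 1], [0.03, -0.045, 0.03, 0, 0, 0, 1], [0.03, -0.045, 0.02, 0, 0, 0, 1], [0.03, -0.04, 0.02, 0, 0, 0, 1], [0, 0, 0, 0, 0, 0, 1]])

```text
t: 1.98
tcp_pos: [0.4843, 0.0115, 0.1147]
tool_rot: [0.996, 0.093, -0.001, -0.001]
force: [-0.6, -0.4, 0.3]
finger_gap: 0.001
gripper_force: 0.0
```

```bash
cat >>h.py <<'E'
def rep():
    s=sense(); M=Ro.from_quat(s["tool_rot"]).as_matrix(); d=s["tcp_pos"]-[.527,.109,0]; a=.181
    L=np.array([d[0]*np.cos(a)+d[1]*np.sin(a),-d[0]*np.sin(a)+d[1]*np.cos(a)])
    print("t",s["t"],"tcp",s["tcp_pos"].round(4),"lidxy mm",(L*1e3).round(1),"toolyaw",np.arctan2(M[1,0],M[0,0]).round(3),"zaxis",M[:,2].round(3),"F",s["force"].round(1),"gap",round(s["finger_gap"],3),"q6",s["q"][5].round(2))
E
python3 -c "
from h import *
import cv2
rep()
cv2.imwrite('pics/s1.png',cv2.resize(snapshot('side')[60:280,230:450,::-1],None,fx=2.7,fy=2.7))"
```

```text
t 1.975 tcp [0.4843 0.0115 0.1147] lidxy mm [-59.5 -88.2] toolyaw 0.186 zaxis [-0.003  0.001 -1.   ] F [-0.6 -0.4  0.3] gap 0.001 q6 1.18
```

View pics/s1.png

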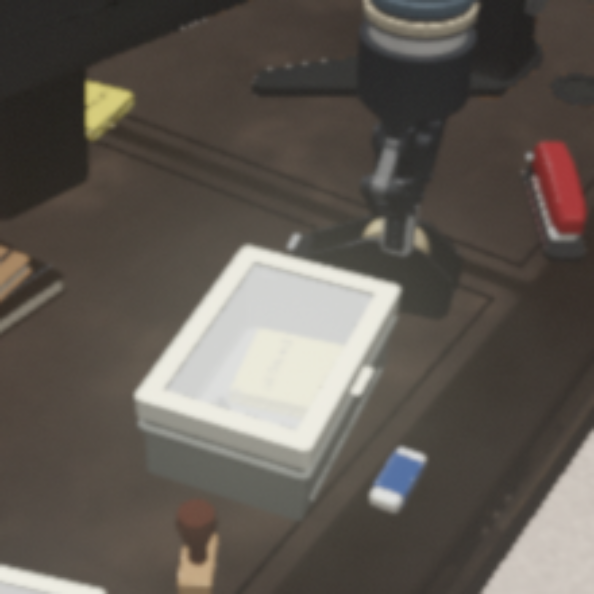

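The closed fingertips hang above the near-right corner, at about (395,250) in the crop, and nothing has been disturbed. I'll descend slowly.

>>> apply_moves(plan=[[0, 0, 0.018, 0, 0, 0, 1], [0, 0, 0.014, 0, 0, 0, 1], [0, 0, 0.003, 0, 0, 0, 1], [0, 0, 0.0015, 0, 0, 0, 1], [0, 0, 0.0015, 0, 0, 0, 1], [0, 0, 0, 0, 0, 0, 1]])

```text
t: 2.78
tcp_pos: [0.4846, 0.0084, 0.0786]
tool_rot: [0.996, 0.09, 0.0, 0.0]
force: [-0.2, 0.9, -0.9]
finger_gap: -0.001
gripper_force: 0.0
```

>>> apply_moves(plan=[[0, 0, 0.0015, 0, 0, 0, 1], [0, 0, 0.0015, 0, 0, 0, 1], [0, 0, 0, 0, 0, 0, 1]])

```text
t: 3.15
tcp_pos: [0.4844, 0.0083, 0.0755]
tool_rot: [0.996, 0.09, -0.0, 0.0]
force: [-0.1, -1.6, 2.2]
finger_gap: 0.002
gripper_force: 1.6
```

>>> apply_moves(plan=[[0, 0, 0.0015, 0, 0, 0, 1], [0, 0, 0, 0, 0, 0, 1]])

```text
t: 3.4
tcp_pos: [0.4844, 0.0085, 0.0737]
tool_rot: [0.996, 0.09, 0.0, -0.0]
force: [-1.5, -0.9, 2.1]
finger_gap: 0.002
gripper_force: 1.3
```

>>> apply_moves(plan=[[0, 0, 0.0015, 0, 0, 0, 1], [0, 0, 0, 0, 0, 0, 1]])

```text
t: 3.65
tcp_pos: [0.4845, 0.0087, 0.0721]
tool_rot: [0.996, 0.09, 0.0, -0.0]
force: [-0.3, -1.5, 2.2]
finger_gap: -0.007
gripper_force: 0.6
```

>>> apply_moves(plan=[[0, 0, 0.001, 0, 0, 0, 1], [0, 0, 0.001, 0, 0, 0, 1], [0, 0, 0, 0, 0, 0, 1]])

```text
t: 4.03
tcp_pos: [0.4844, 0.0086, 0.0702]
tool_rot: [0.996, 0.09, -0.0, -0.0]
force: [-1.2, -1.4, 1.5]
finger_gap: 0.002
gripper_force: 0.9
```

>>> apply_moves(plan=[[0, 0, 0.0005, 0, 0, 0, 1], [0, -0.01, 0, 0, 0, 0, 1], [0, -0.01, 0, 0, 0, 0, 1], [0, -0.01, 0, 0, 0, 0, 1], [0, -0.01, 0, 0, 0, 0, 1]])

```text
t: 4.65
tcp_pos: [0.4806, 0.0465, 0.0713]
tool_rot: [0.996, 0.091, 0.004, 0.002]
force: [0.3, -7.9, 12.9]
finger_gap: -0.002
gripper_force: 6.0
```

>>> apply_moves(plan=[[0, -0.01, 0, 0, 0, 0, 1], [0, -0.01, 0, 0, 0, 0, 1], [0, -0.01, 0, 0, 0, 0, 1], [0, -0.01, 0, 0, 0, 0, 1], [0, -0.01, 0, 0, 0, 0, 1], [0, 0, 0, 0, 0, 0, 1]])

```text
t: 5.4
tcp_pos: [0.4692, 0.0978, 0.0704]
tool_rot: [0.996, 0.091, 0.001, 0.0]
force: [0.5, 0.8, 7.6]
finger_gap: 0.001
gripper_force: 3.8
```

```bash
python3 -c "
from h import *
rep()"
```

```text
t 5.4 tcp [0.4692 0.0978 0.0704] lidxy mm [-58.9  -0.6] toolyaw 0.181 zaxis [ 0.003  0.    -1.   ] F [0.5 0.8 7.6] gap 0.001 q6 1.36
```

>>> apply_moves(plan=[[0, -0.01, 0, 0, 0, 0, 1], [0, -0.01, 0, 0, 0, 0, 1], [0, -0.01, 0, 0, 0, 0, 1], [0, -0.01, 0, 0, 0, 0, 1]])

```text
t: 5.9
tcp_pos: [0.462, 0.1363, 0.0704]
tool_rot: [0.996, 0.091, 0.001, 0.001]
force: [-0.5, -5.0, 7.5]
finger_gap: -0.002
gripper_force: 3.8
```

>>> apply_moves(plan=[[0, -0.01, 0, 0, 0, 0, 1], [0, -0.01, 0, 0, 0, 0, 1], [0, -0.01, 0, 0, 0, 0, 1], [0, -0.01, 0, 0, 0, 0, 1], [0, -0.008, 0, 0, 0, 0, 1], [0, 0, 0, 0, 0, 0, 1]])

```text
t: 6.65
tcp_pos: [0.4528, 0.1843, 0.0703]
tool_rot: [0.996, 0.091, 0.001, -0.0]
force: [-0.0, -1.2, 7.4]
finger_gap: 0.002
gripper_force: 3.8
```

```bash
python3 -c "
from h import *
import cv2
rep()
cv2.imwrite('pics/s2.png',cv2.resize(snapshot('side')[120:270,270:420,::-1],None,fx=4,fy=4))"
```

```text
t 6.65 tcp [0.4528 0.1843 0.0703] lidxy mm [-59.4  87.4] toolyaw 0.182 zaxis [ 0.002  0.    -1.   ] F [-0.  -1.2  7.4] gap 0.002 q6 1.55
```

View pics/s2.png

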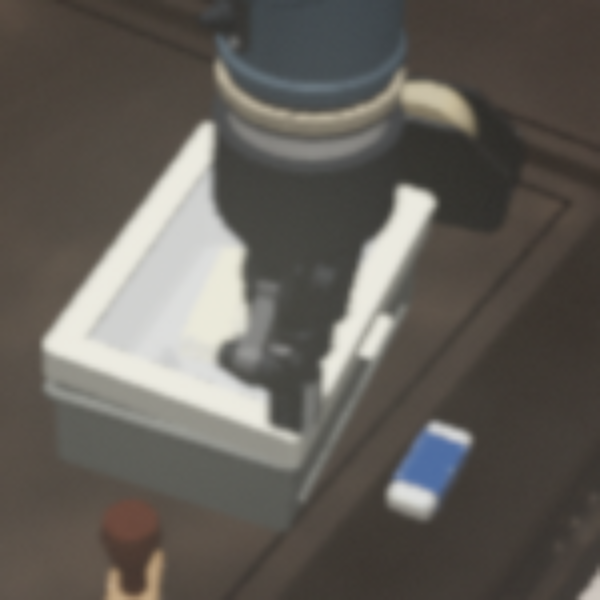

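The near side is down, and the fingers are on the near-left corner at about (290,425). The far side is still raised, so I'll go on along the left side.

>>> apply_moves(plan=[[0.008, -0.001, 0, 0, 0, 0, 1], [0.008, -0.001, 0, 0, 0, 0, 1], [0.008, 0, 0, 0, 0, 0, 1], [0.008, 0, 0, 0, 0, 0, 1], [0.008, 0, 0, 0, 0, 0, 1]])

```text
t: 7.32
tcp_pos: [0.4777, 0.1929, 0.0704]
tool_rot: [0.996, 0.09, -0.014, -0.0]
force: [-18.1, 1.3, 30.7]
finger_gap: 0.002
gripper_force: 16.2
```

>>> apply_moves(plan=[[0.008, 0, 0, 0, 0, 0, 1], [0.008, 0, 0, 0, 0, 0, 1], [0.008, 0, 0, 0, 0, 0, 1], [0.008, 0, 0, 0, 0, 0, 1]])

```text
t: 7.82
tcp_pos: [0.5185, 0.1989, 0.0701]
tool_rot: [0.996, 0.09, -0.005, -0.0]
force: [-6.8, -1.0, 11.3]
finger_gap: -0.001
gripper_force: 5.8
```

>>> apply_moves(plan=[[0.008, 0, 0, 0, 0, 0, 1], [0.008, 0, 0, 0, 0, 0, 1], [0.008, 0, 0, 0, 0, 0, 1], [0.008, 0, 0, 0, 0, 0, 1], [0.008, 0, 0, 0, 0, 0, 1], [0.007, 0, 0, 0, 0, 0, 1], [0, 0, 0, 0, 0, 0, 1]])

```text
t: 8.7
tcp_pos: [0.5675, 0.2076, 0.0699]
tool_rot: [0.996, 0.09, -0.002, -0.0]
force: [-2.6, -0.1, 7.1]
finger_gap: -0.001
gripper_force: 3.5
```

```bash
python3 -c "
from h import *
rep()"
```

```text
t 8.7 tcp [0.5675 0.2076 0.0699] lidxy mm [57.6 89.7] toolyaw 0.181 zaxis [-0.003  0.    -1.   ] F [-2.6 -0.1  7.1] gap -0.001 q6 1.55
```

>>> apply_moves(plan=[[0, 0, -0.001, 0, 0, 0, 1], [0, 0.008, -0.0005, 0, 0, 0, 1], [0, 0.008, 0, 0, 0, 0, 1], [0, 0.008, 0, 0, 0, 0, 1]])

```text
t: 9.2
tcp_pos: [0.5736, 0.1828, 0.0712]
tool_rot: [0.996, 0.09, -0.0, -0.0]
force: [-0.3, 1.7, 0.9]
finger_gap: -0.005
gripper_force: 0.6
```

>>> apply_moves(plan=[[0, 0.008, 0, 0, 0, 0, 1], [0, 0.008, 0, 0, 0, 0, 1], [0, 0.008, 0, 0, 0, 0, 1], [0, 0.008, 0, 0, 0, 0, 1]])

```text
t: 9.7
tcp_pos: [0.5798, 0.1524, 0.0722]
tool_rot: [0.996, 0.09, 0.001, -0.001]
force: [-0.8, 4.9, 7.3]
finger_gap: 0.003
gripper_force: 3.8
```

```bash
python3 -c "
from h import *
import cv2
rep()
cv2.imwrite('pics/s3.png',cv2.resize(snapshot('side')[120:270,270:420,::-1],None,fx=4,fy=4))"
```

```text
t 9.7 tcp [0.5798 0.1524 0.0722] lidxy mm [59.7 33.2] toolyaw 0.18 zaxis [ 0.002  0.002 -1.   ] F [-0.8  4.9  7.3] gap 0.003 q6 1.46
```

View pics/s3.png

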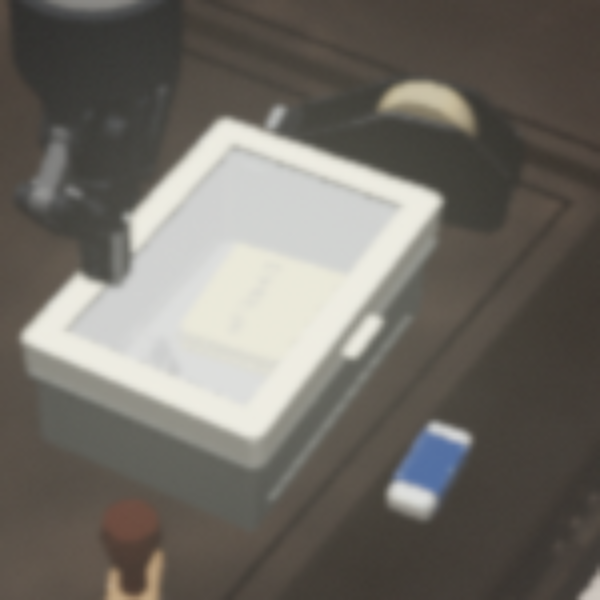

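```bash
python3 - <<'E'
from h import *
def fit(px,zs):
    z=np.array(zs); f=lambda p:(proj("side",np.c_[lid([*p,0])[:,:2],z])-px).ravel()
    r=least_squares(f,[.527,.109,.18]);return r.x.round(4),f(r.x).round(1)
# order far-left, far-right, near-right, near-left
px=np.array([[20,340],[227,114],[444,200],[256,445]])/4+[270,120]
print(fit(px,[.07,.077,.07,.07])); print(fit(px,[.07,.08,.073,.07]))
E
```

```text
(array([0.5303, 0.1095, 0.057 ]), array([-0.3, -0.8, -0.8,  0.8,  0.1,  1.8,  0.8, -1.3]))
(array([0.5296, 0.1107, 0.054 ]), array([-0.5, -0.4, -0.6,  0. ,  0.4,  1.2,  0.6, -0.7]))
```

The spike on the steep left side turned the box by about 0.12 rad. From here I'll press vertically at the raised corners and only trace lightly where the lid is flat. First I lift, re-align to the new yaw, and go above the far-right corner.

>>> apply_moves(plan=[[0, 0, -0.012, 0, 0, 0, 1], [0, 0, -0.012, 0, 0, 0.125, 1], [0.003, 0.042, 0, 0, 0, 0, 1], [0.003, 0.042, 0, 0, 0, 0, 1], [0, 0.043, 0, 0, 0, 0, 1], [0, 0, 0, 0, 0, 0, 1]])

```text
t: 10.5
tcp_pos: [0.5928, 0.0219, 0.0956]
tool_rot: [1.0, 0.026, 0.0, 0.001]
force: [-0.6, 0.6, -0.9]
finger_gap: 0.001
gripper_force: 0.0
```

>>> apply_moves(plan=[[0, 0, 0.008, 0, 0, 0, 1], [0, 0, 0.006, 0, 0, 0, 1], [0, 0, 0.002, 0, 0, 0, 1], [0, 0, 0.002, 0, 0, 0, 1], [0, 0, 0, 0, 0, 0, 1]])

```text
t: 11.12
tcp_pos: [0.5922, 0.026, 0.0773]
tool_rot: [1.0, 0.028, -0.0, -0.0]
force: [-1.2, -0.1, 0.8]
finger_gap: -0.004
gripper_force: 0.3
```

>>> apply_moves(plan=[[0, 0, 0.0015, 0, 0, 0, 1], [0, 0, 0.0015, 0, 0, 0, 1], [0, 0, 0, 0, 0, 0, 1]])

```text
t: 11.5
tcp_pos: [0.5927, 0.0255, 0.0752]
tool_rot: [1.0, 0.028, 0.001, 0.0]
force: [-1.1, 1.3, 6.0]
finger_gap: 0.001
gripper_force: 2.7
```

```bash
sed -i 's/\[.527,.109,0\]/[.530,.110,0]/; s/a=.181/a=.056/' h.py; python3 -c "
from h import *
import cv2
rep()
cv2.imwrite('pics/s4.png',cv2.resize(snapshot('side')[120:270,270:420,::-1],None,fx=4,fy=4))"
```

```text
t 11.5 tcp [0.5927 0.0255 0.0752] lidxy mm [ 57.9 -87.9] toolyaw 0.056 zaxis [ 0.001 -0.    -1.   ] F [-1.1  1.3  6. ] gap 0.001 q6 1.37
```

View pics/s4.png

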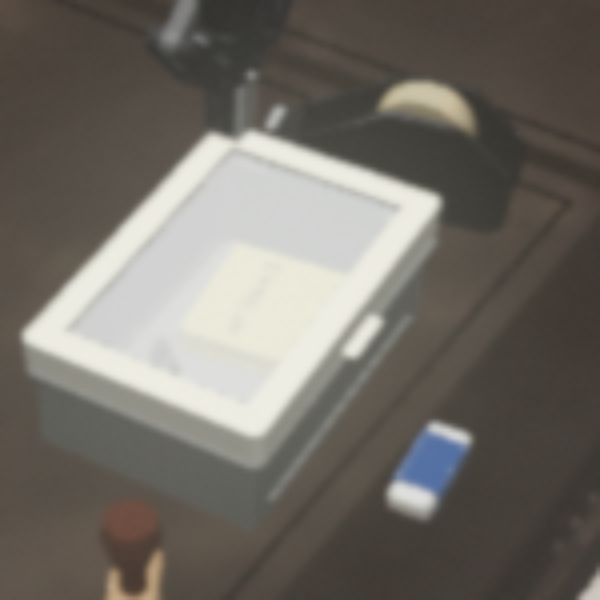

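The fingertips are on the far-right corner, at about (235,128), and the lid's left and near sides are down. Pressing straight down here.

>>> apply_moves(plan=[[0, 0, 0.001, 0, 0, 0, 1], [0, 0, 0.001, 0, 0, 0, 1], [0, 0, 0, 0, 0, 0, 1]])

```text
t: 11.92
tcp_pos: [0.5924, 0.0253, 0.0722]
tool_rot: [1.0, 0.028, 0.0, 0.0]
force: [-0.6, 0.3, -0.3]
finger_gap: 0.0
gripper_force: 0.0
```

>>> apply_moves(plan=[[0, 0, 0.001, 0, 0, 0, 1], [0, 0, 0.001, 0, 0, 0, 1], [0, 0, 0, 0, 0, 0, 1]])

```text
t: 12.3
tcp_pos: [0.5923, 0.0254, 0.0702]
tool_rot: [1.0, 0.028, -0.0, 0.0]
force: [-0.1, 0.4, 0.0]
finger_gap: 0.003
gripper_force: 0.0
```

>>> apply_moves(plan=[[0, 0, 0.001, 0, 0, 0, 1], [0, 0, 0.0005, 0, 0, 0, 1], [0, 0, 0, 0, 0, 0, 1]])

```text
t: 12.68
tcp_pos: [0.5923, 0.0254, 0.0701]
tool_rot: [1.0, 0.028, 0.0, 0.0]
force: [-2.8, -0.0, 8.8]
finger_gap: 0.002
gripper_force: 4.2
```

The far-right corner snapped: the force fell to 0, then it bottomed out at z = 0.070 m. I'll hop to the near-right corner, press there, then trace the right side toward the far end, so any drag turns the box back.

>>> apply_moves(plan=[[0, 0, -0.01, 0, 0, 0, 1], [-0.038, 0, 0, 0, 0, 0, 1], [-0.039, 0, 0, 0, 0, 0, 1], [-0.039, 0, 0, 0, 0, 0, 1], [0, 0, 0.006, 0, 0, 0, 1], [0, 0, 0.002, 0, 0, 0, 1], [0, 0, 0, 0, 0, 0, 1]])

```text
t: 13.55
tcp_pos: [0.4783, 0.0187, 0.0708]
tool_rot: [1.0, 0.028, 0.001, 0.0]
force: [0.6, -0.3, -0.2]
finger_gap: 0.001
gripper_force: 0.0
```

>>> apply_moves(plan=[[0, 0, 0.001, 0, 0, 0, 1], [0, 0, 0.0005, 0, 0, 0, 1], [0, 0, 0, 0, 0, 0, 1]])

```text
t: 13.92
tcp_pos: [0.4779, 0.0188, 0.0701]
tool_rot: [1.0, 0.028, 0.001, 0.0]
force: [-0.3, 0.0, 5.6]
finger_gap: -0.004
gripper_force: 3.0
```

>>> apply_moves(plan=[[0.008, 0, 0, 0, 0, 0, 1], [0.008, 0, 0, 0, 0, 0, 1], [0.008, 0, 0, 0, 0, 0, 1], [0.008, 0, 0, 0, 0, 0, 1], [0.008, 0, 0, 0, 0, 0, 1], [0.008, 0, 0, 0, 0, 0, 1], [0.008, 0, 0, 0, 0, 0, 1]])

```text
t: 14.8
tcp_pos: [0.5277, 0.0228, 0.07]
tool_rot: [1.0, 0.028, -0.005, -0.001]
force: [-8.9, 0.1, 14.2]
finger_gap: -0.0
gripper_force: 7.2
```

```bash
python3 -c "
from h import *
rep()"
```

```text
t 14.8 tcp [0.5277 0.0228 0.07  ] lidxy mm [ -7.2 -86.9] toolyaw 0.057 zaxis [-0.011  0.001 -1.   ] F [-8.9  0.1 14.2] gap -0.0 q6 1.35
```

>>> apply_moves(plan=[[0.008, 0, 0, 0, 0, 0, 1], [0.008, 0, 0, 0, 0, 0, 1], [0.008, 0, 0, 0, 0, 0, 1], [0.008, 0, 0, 0, 0, 0, 1], [0.008, 0, 0, 0, 0, 0, 1], [0.008, 0, 0, 0, 0, 0, 1], [0, 0, 0, 0, 0, 0, 1]])

```text
t: 15.68
tcp_pos: [0.5793, 0.0251, 0.0701]
tool_rot: [1.0, 0.028, -0.001, -0.0]
force: [-2.7, 0.7, 7.9]
finger_gap: -0.004
gripper_force: 4.0
```

>>> apply_moves(plan=[[0, 0, -0.02, 0, 0, 0, 1], [0, 0, -0.05, 0, 0, 0, 1], [0, 0, -0.05, 0, 0, 0, 1], [0, 0.06, 0, 0, 0, 0, 1], [0, 0.06, 0, 0, 0, 0, 1], [0, 0.06, 0, 0, 0, 0, 1], [0, 0, 0, 0, 0, 0, 1]])

```text
t: 16.55
tcp_pos: [0.5913, -0.16, 0.1894]
tool_rot: [1.0, 0.025, 0.001, 0.001]
force: [0.1, 0.9, -0.0]
finger_gap: 0.003
gripper_force: 0.0
```

```bash
python3 -c "
from h import *
import cv2
rep()
a=snapshot('top')[145:255,235:445,::-1];b=snapshot('side')[130:270,270:410,::-1]
a=cv2.resize(a,None,fx=2,fy=2,interpolation=2);b=cv2.resize(b,None,fx=4.2,fy=4.2,interpolation=2)
cv2.imwrite('pics/b.png',cv2.resize(b,(588,588)));cv2.imwrite('pics/a.png',cv2.resize(a,None,fx=1.9,fy=1.9,interpolation=2))"
```

```text
t 16.55 tcp [ 0.5913 -0.16    0.1894] lidxy mm [  46.1 -273. ] toolyaw 0.05 zaxis [ 0.002 -0.002 -1.   ] F [ 0.1  0.9 -0. ] gap 0.003 q6 1.08
```

View pics/a.png

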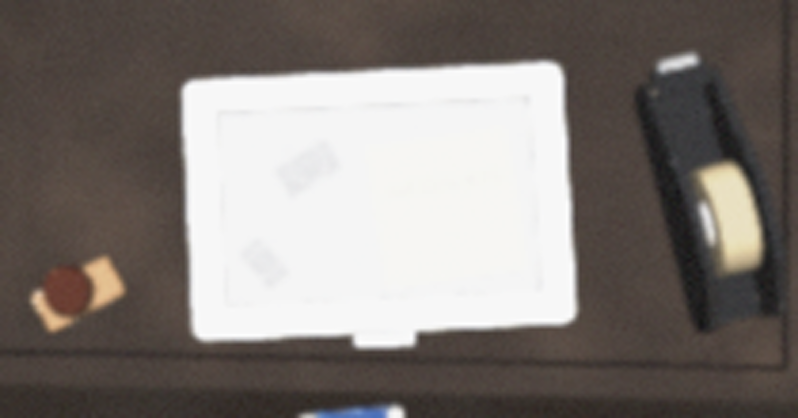

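View pics/b.png

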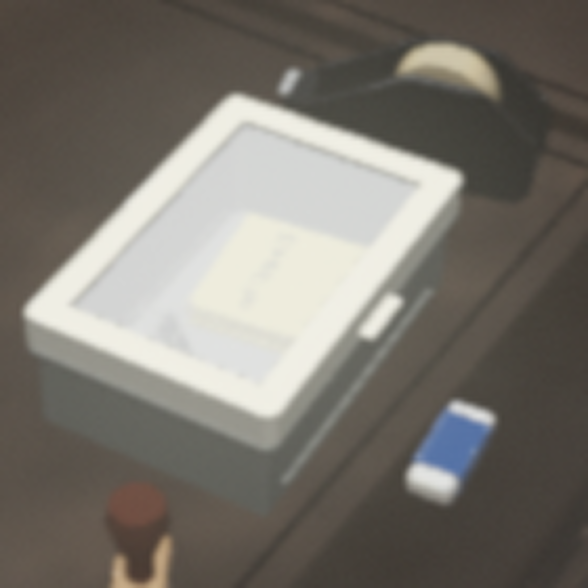

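```bash
python3 - <<'E'
from h import *
px=np.array([[182,79],[565,60],[578,324],[192,342]])/3.8+[235,145]
sx=np.array([[22,312],[235,92],[464,178],[276,422]])/4.2+[270,130]
for z in([.07]*4,):
    z=np.array(z);P=lambda p:np.c_[lid([*p,0])[:,:2],z]
    f=lambda p:np.r_[(proj("top",P(p))-px).ravel(),(proj("side",P(p))-sx).ravel()]
    r=least_squares(f,[.53,.11,.06]);print(r.x.round(4),f(r.x).round(1))
rep()
E
```

```text
[0.5304 0.1091 0.0624] [ 0.4  0.7 -1.1  1.1 -0.6 -0.4  0.6 -0.4 -0.3  0.  -0.2 -0.1  0.6 -0.9
 -0.5 -0.7]
t 16.65 tcp [ 0.5901 -0.1554  0.1889] lidxy mm [  45.2 -268.4] toolyaw 0.054 zaxis [-0.001  0.001 -1.   ] F [-0.2  1.4 -0.6] gap -0.001 q6 1.08
```

The lid is down to within picture accuracy and the neighbours are untouched. Next is a light trace of the far side, right to left, then the left side toward the robot; drag in that direction helps turn the box back.

>>> apply_moves(plan=[[0.005, -0.06, 0, 0, 0, 0, 1], [0.005, -0.06, 0, 0, 0, 0, 1], [0.004, -0.061, 0.03, 0, 0, 0, 1], [0, 0, 0.05, 0, 0, 0, 1], [0, 0, 0.03, 0, 0, 0, 1], [0, 0, 0.004, 0, 0, 0, 1], [0, 0, 0.003, 0, 0, 0, 1], [0, 0, 0, 0, 0, 0, 1]])

```text
t: 17.65
tcp_pos: [0.595, 0.0216, 0.0761]
tool_rot: [1.0, 0.028, 0.001, 0.0]
force: [0.2, 0.6, 0.5]
finger_gap: 0.003
gripper_force: 0.0
```

```bash
sed -i 's/\[.530,.110,0\]/[.5304,.1091,0]/; s/a=.056/a=.062/' h.py; python3 -c "
from h import *
rep()"
```

```text
t 17.65 tcp [0.595  0.0216 0.0761] lidxy mm [ 59.1 -91.4] toolyaw 0.056 zaxis [ 0.002 -0.    -1.   ] F [0.2 0.6 0.5] gap 0.003 q6 1.36
```

>>> apply_moves(plan=[[0, -0.003, 0.004, 0, 0, 0, 1], [0, 0, 0.0015, 0, 0, 0, 1], [0, 0, 0, 0, 0, 0, 1]])

```text
t: 18.02
tcp_pos: [0.5942, 0.0246, 0.0701]
tool_rot: [1.0, 0.028, 0.0, -0.0]
force: [-1.1, 0.5, 3.3]
finger_gap: 0.004
gripper_force: 2.4
```

>>> apply_moves(plan=[[0, 0, 0.0005, 0, 0, 0, 1], [0, 0, 0, 0, 0, 0, 1]])

```text
t: 18.27
tcp_pos: [0.5942, 0.0246, 0.0701]
tool_rot: [1.0, 0.028, 0.0, -0.0]
force: [-2.0, 1.8, 8.5]
finger_gap: 0.001
gripper_force: 4.1
```

Corner 2 is down at 0.0701 m. Tracing the far side to the left corner.

>>> apply_moves(plan=[[0, -0.012, 0, 0, 0, 0, 1], [0, -0.012, 0, 0, 0, 0, 1], [0, -0.012, 0, 0, 0, 0, 1], [0, -0.012, 0, 0, 0, 0, 1], [0, -0.012, 0, 0, 0, 0, 1], [0, -0.012, 0, 0, 0, 0, 1], [0, -0.012, 0, 0, 0, 0, 1]])

```text
t: 19.15
tcp_pos: [0.591, 0.1074, 0.0701]
tool_rot: [1.0, 0.028, 0.002, 0.001]
force: [0.1, -4.7, 6.1]
finger_gap: -0.001
gripper_force: 3.0
```

>>> apply_moves(plan=[[0, -0.012, 0, 0, 0, 0, 1], [0, -0.012, 0, 0, 0, 0, 1], [0, -0.012, 0, 0, 0, 0, 1], [0, -0.012, 0, 0, 0, 0, 1], [0, -0.012, 0, 0, 0, 0, 1], [0, -0.012, 0, 0, 0, 0, 1], [0, -0.012, 0, 0, 0, 0, 1], [0, -0.008, 0, 0, 0, 0, 1]])

```text
t: 20.15
tcp_pos: [0.5856, 0.1995, 0.0701]
tool_rot: [1.0, 0.028, 0.002, 0.001]
force: [0.1, -4.8, 5.8]
finger_gap: -0.001
gripper_force: 3.1
```

```bash
python3 -c "
from h import *
rep()"
```

```text
t 20.15 tcp [0.5856 0.1995 0.0701] lidxy mm [60.7 86.8] toolyaw 0.057 zaxis [ 0.003 -0.002 -1.   ] F [ 0.1 -4.8  5.8] gap -0.001 q6 1.66
```

>>> apply_moves(plan=[[0, 0, 0.0006, 0, 0, 0, 1], [-0.01, 0, 0, 0, 0, 0, 1], [-0.01, 0, 0, 0, 0, 0, 1], [-0.01, 0, 0, 0, 0, 0, 1], [-0.01, 0, 0, 0, 0, 0, 1], [-0.01, 0, 0, 0, 0, 0, 1]])

```text
t: 20.9
tcp_pos: [0.5386, 0.1978, 0.0701]
tool_rot: [1.0, 0.028, 0.005, -0.001]
force: [3.4, -0.7, 6.2]
finger_gap: -0.003
gripper_force: 2.8
```

```bash
python3 -c "
from h import *
rep()"
```

```text
t 20.9 tcp [0.5386 0.1978 0.0701] lidxy mm [13.7 88. ] toolyaw 0.056 zaxis [ 0.01   0.001 -1.   ] F [ 3.4 -0.7  6.2] gap -0.003 q6 1.67
```

Light here, and all down. I'll finish the left side with a slightly firmer drag, kept well below the earlier peak, to see whether the box eases back.

>>> apply_moves(plan=[[-0.004, 0, 0.0012, 0, 0, 0, 1], [-0.01, 0, 0, 0, 0, 0, 1], [-0.01, 0, 0, 0, 0, 0, 1]])

```text
t: 21.28
tcp_pos: [0.518, 0.1968, 0.0701]
tool_rot: [1.0, 0.028, 0.009, -0.001]
force: [6.1, -0.3, 9.4]
finger_gap: -0.001
gripper_force: 4.8
```

>>> apply_moves(plan=[[-0.01, 0, 0.0005, 0, 0, 0, 1], [-0.01, 0, 0, 0, 0, 0, 1], [-0.01, 0, 0, 0, 0, 0, 1]])

```text
t: 21.65
tcp_pos: [0.4899, 0.1954, 0.0701]
tool_rot: [1.0, 0.028, 0.011, -0.001]
force: [8.9, -0.3, 11.8]
finger_gap: 0.001
gripper_force: 6.1
```

```bash
python3 -c "
from h import *
rep()"
```

```text
t 21.65 tcp [0.4899 0.1954 0.0701] lidxy mm [-35.   88.7] toolyaw 0.055 zaxis [ 0.022  0.003 -1.   ] F [ 8.9 -0.3 11.8] gap 0.001 q6 1.68
```

>>> apply_moves(plan=[[-0.01, 0, -0.0006, 0, 0, 0, 1], [-0.01, 0, -0.0008, 0, 0, 0, 1], [-0.003, 0, -0.0009, 0, 0, 0, 1], [0, 0, 0, 0, 0, 0, 1]])

```text
t: 22.15
tcp_pos: [0.4594, 0.1934, 0.07]
tool_rot: [1.0, 0.028, 0.002, -0.0]
force: [1.0, 0.8, 8.9]
finger_gap: -0.002
gripper_force: 4.9
```

>>> apply_moves(plan=[[0, 0.012, 0, 0, 0, 0, 1], [0, 0.012, 0, 0, 0, 0, 1], [0, 0.012, 0, 0, 0, 0, 1], [0, 0.012, 0, 0, 0, 0, 1], [0, 0.012, 0, 0, 0, 0, 1], [0, 0.012, 0, 0, 0, 0, 1], [0, 0.012, 0, 0, 0, 0, 1]])

```text
t: 23.02
tcp_pos: [0.4629, 0.1105, 0.0699]
tool_rot: [1.0, 0.027, 0.001, -0.001]
force: [-0.4, 8.1, 12.1]
finger_gap: -0.001
gripper_force: 6.1
```

>>> apply_moves(plan=[[0, 0.012, 0, 0, 0, 0, 1], [0, 0.012, 0, 0, 0, 0, 1], [0, 0.012, 0, 0, 0, 0, 1], [0, 0.012, 0, 0, 0, 0, 1], [0, 0.012, 0, 0, 0, 0, 1], [0, 0.012, 0, 0, 0, 0, 1], [0, 0.012, 0, 0, 0, 0, 1], [0, 0, 0, 0, 0, 0, 1]])

```text
t: 24.02
tcp_pos: [0.4668, 0.0257, 0.0698]
tool_rot: [1.0, 0.027, 0.0, -0.0]
force: [0.0, 3.5, 14.4]
finger_gap: 0.0
gripper_force: 6.7
```

>>> apply_moves(plan=[[0, 0, -0.02, 0, 0, 0, 1], [0, 0, -0.05, 0, 0, 0, 1], [0, 0, -0.05, 0, 0, 0, 1], [0, 0.06, 0, 0, 0, 0, 1], [0, 0.06, 0, 0, 0, 0, 1], [0, 0, 0, 0, 0, 0, 1]])

```text
t: 24.78
tcp_pos: [0.474, -0.0982, 0.1887]
tool_rot: [1.0, 0.025, 0.0, 0.001]
force: [0.2, 0.2, -0.3]
finger_gap: 0.002
gripper_force: 0.0
```

```bash
python3 -c "
from h import *
import cv2
rep()
b=snapshot('side')[130:270,270:410,::-1]
cv2.imwrite('pics/f.png',cv2.resize(b,(588,588),interpolation=2))"
```

```text
t 24.775 tcp [ 0.474  -0.0982  0.1887] lidxy mm [ -69.1 -203.4] toolyaw 0.05 zaxis [ 0.001 -0.001 -1.   ] F [ 0.2  0.2 -0.3] gap 0.002 q6 1.09
```

View pics/f.png

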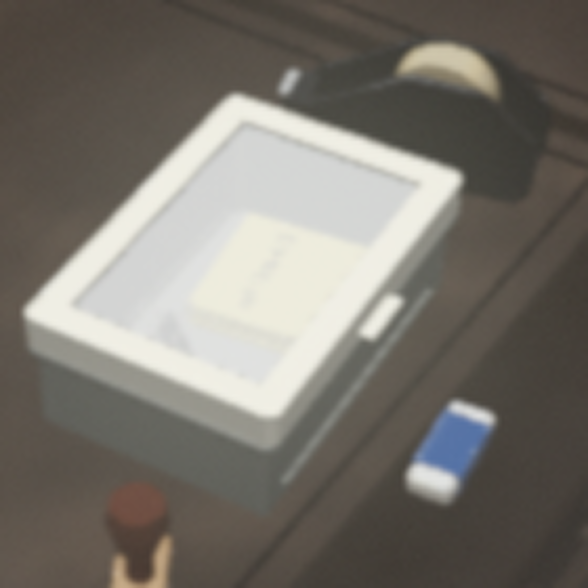

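The lid sits evenly all round, with its corners at (22,312), (235,92), (464,178) and (276,422), the same as before the last trace. The frame measured 0.070 m on all four sides. The stamp, dispenser and eraser are in place and the robot is clear, so I'm handing in.

```bash
python3 -c "
from station import *
print(sign_off())"
```

```text
the job is handed in; nothing more can be done
None
```

The job is handed in: the lid is snapped down evenly on all four sides, with the frame at 70 mm all round and the stamp, dispenser and eraser untouched. One press on the left side peaked at about 31 N and turned the box about 7° (its centre moved about 3 mm); a gentle drag the other way did not turn it back.

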